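Wind the clamped music box with its loose crank

TASK

Take the loose brass crank out of its round-pocketed wooden holder, fit it over the square shaft of the clamped music box, feeling gently for the angle at which it drops fully home on the collar, and with it turn the shaft clockwise (seen from above) until the red pointer comes up against the dark stop post, without forcing it past there. Then lift the crank straight off and stand it back upright in the pocket of its holder, let go. Never lean hard on the sprung shaft (it must not be pushed down more than a few millimetres), and leave the other things on the counter undisturbed.

Things in the scene. Friction and masses are not known exactly. Their poses are not given: they have to be found in the camera images.
- crank_grip (a point): middle of the hub of the loose brass crank (about 0.2 kg): an upright block 24 mm (x) by 22 mm (y), 52 mm tall; point on its axis 26 mm above its underside, z up. Grip its two flat y sides (11 mm below the top is good) to carry, fit and turn it by turning the gripper about the vertical
- crank_socket (a point): middle of the hub's underside, where a square socket opens: 13 mm wide plus 0.8 mm chamfer, 24 mm deep, sides parallel to the hub's sides
- crank_knob (a point): base of the upright black knob (17 mm across, 29 mm high, fixed) at the end of the crank's bar; the bar, 12 mm wide and 10 mm high, flush with the hub's top, runs along the crank's +x to 71 mm from the hub's axis
- holder_in (a point): middle of the pocket floor, 6 mm above the counter, of the fixed wooden holder: block 64 x 64 x 24 mm with a round pocket 41 mm across, 18 mm deep. The crank stands in it on the underside of its hub and goes back so, bar at any heading
- shaft_top (a point): top of the winding shaft of the clamped music box, on its axis, 99 mm over the counter, z up. From here down: round pilot 9 mm across, 4 mm high; square 12 mm wide, 18 mm high; then the collar. x and y are the BOX's: the square stands 0.3 rad or more off these; its angle is not reported, varies, does not follow from the pointer (see or feel it)
- collar_top (a point): top of the collar (42 mm across) on the shaft's axis, 22 mm under shaft_top. The crank is fully home when its hub's underside lies here; at a wrong angle it stands about 18 mm higher, on the square. It enters within about 0.05 to 0.1 rad (any of four ways round) and about 0.5 mm sideways
- stop_post (a point): top of the dark steel stop post, 6 mm across, 12 mm high, on the box's top plate, 28 mm from the shaft's axis
- musicbox: fixed teak music box (130 x 100 mm, top 72 mm up) in the steel jaws of a sprung bench clamp (plate 170 x 160 mm, springs to 104 mm at -y). Above its top: pin cylinder along y at x = 50 mm (to 86 mm), comb at x = -50 mm (to 77 mm), stop post, collar, shaft. Origin on the counter under the shaft's axis
- winder (a joint): angle (rad) of collar, red pointer (28 mm long) and shaft, growing clockwise from above. Pointer heading is 2.6 minus this, from the box's x. At 2.2 it meets the stop post: firm, slightly springy (about 10 N m/rad). Starts 0.95 to 1.45 short of that, takes about 0.2 N m to turn, stays where left
- shaft_give (a joint): how far (m) the shaft and collar have sunk: 0 untouched, they are sprung and give under a downward push beyond 4.5 N by 1 mm per 3 N, and come up again. 5 mm (19 N) is the most they bear; shaft_top and collar_top sink with them
- tuning_fork: loose steel tuning fork lying flat along its x axis, 170 mm long, 26 mm wide, 10 mm high; origin under its middle, stem to -x
- dolphin: loose frosted blue glass dolphin leaping over a round glass foot (60 mm across), 105 mm high, 100 mm long along x; origin under the foot; fragile
- birdcage: loose silver metal bird cage music box, 110 mm across, 202 mm high; origin under its middle
- ebony_lid: loose lacquered black ebony box lid lying flat, 100 x 140 x 15 mm; origin under its middle
- small_box: loose closed wooden music box, 79 x 104 x 54 mm; origin under its middle
- screwdriver: loose screwdriver lying along its x axis, red handle to -x, about 200 mm long
- felt_jar: loose amber glass jar, 52 mm across, 60 mm high; origin under its middle
Mind the look-alikes: they are no part of the job. Leave any green or purple look-alike of the part that bears crank_grip alone.

How it is judged (in metres and radians):
On the way, in this order (a step that is already met when the one before it is completed fails the run):
1. the crank is fully home on the shaft, its hub down on the collar (horizontal distance between crank_grip and shaft_top below 0.003 m and z of crank_grip in the frame of shaft_top below 0.007 m and angle between crank_grip's own z axis and vertical below 0.08 rad), for 0.2 s.
2. turned with the crank on it, the pointer is up against the stop post (all of step 1 and value of joint winder above 2.08 rad), for 0.2 s.
At the end, for the whole second after the job is handed in: The crank stands upright (within 0.12 rad) and at rest on the floor of its holder's pocket, let go, and the pointer is still up against the stop post (winder above 2.08 rad) (horizontal distance between crank_grip and holder_in below 0.008 m and z of crank_grip in the frame of holder_in between 0.022 and 0.03 m and angle between crank_grip's own z axis and vertical below 0.12 rad and linear speed of crank below 0.02 m/s and value of joint winder above 2.08 rad); the robot touches nothing.
It fails at once if the sprung shaft is leaned on so hard that it sinks more than 5 mm (about 19 N) (value of joint shaft_give above 0.005 m).
It fails at once if the pointer is forced more than 0.07 rad past where it meets the stop (value of joint winder above 2.27 rad).
It fails at once if the glass dolphin is moved more than 10 mm (distance of dolphin from where it was at the start of the episode above 0.01 m).
It fails at once if another thing on the counter is moved more than 20 mm (distance of any of tuning_fork, birdcage, ebony_lid, small_box, screwdriver, felt_jar from where it was at the start of the episode above 0.02 m).
It also fails if it takes over 72 s, if anything falls off the work surface, if the arm or the gripper's body presses on something with over 40 N, if the wrist force passes 120 N, or if a joint passes its speed limit or range.

ROBOT

A 6-joint arm with a two-finger parallel gripper is mounted at the origin on the work surface. World frame = base frame: x ahead of the robot, y to its left, z up, the work surface at z = 0. Lengths are in mm, angles in rad, forces in N, time in s.
With the tool pointing down it reaches from about 300 to 775 mm from the base axis. Payload 14.6 kg.
Tool frame: the origin (TCP) lies on the centre line of the jaws, within the pads' length; the fingertips stand ahead of it and the grasp point (between the pads) is the TCP (manip.tip_reach is the z of the fingertips in the tool frame, in mm); z points along the fingers, y is the direction in which the jaws open and shut (so a half turn about z gives the same grasp; the last joint's range is limited). The gripper opens to 94 mm and grips with 3 to 60 N. Pads are 16 mm wide; open, the fingers measure 119 mm over their backs; the gripper's body (75 mm by 177 mm) begins 78 mm behind the grasp point.
Start: joints at [-1.195, 0.3, 1.521, -0, 1.321, -0.067], TCP at [235.651, -496.949, 224.446] pointing down, gripper open.
Joint ranges: [-3.03, 3.03], [-0.79, 2.21], [0.23, 2.52], [-1.04, 4.18], [0, 3.07], [-2.55, 2.55]. Speed limits (rad/s): [2.22, 2.22, 2.57, 3.14, 3.14, 3.14].

INTERFACE

Orientations are given as [roll, pitch, yaw] about the fixed x, y, z axes, in that order (R = Rz(yaw) Ry(pitch) Rx(roll)).
In Python, from cell import manip, camera, search_frame, masks_of, tip_of gives the robot as it stands.
- The arm moves only by the tool send_rows, never from a script. Its argument "plan" is a list of rows, each an object with "travel": the shift along the tool's x, y, z in mm, a list of three; "delta_rot": the turn, a rotation vector about the tool's x, y, z in degrees, a list of three; "fingers": the gripper's target within -1 to 1 (shut at 1, half-way at 0, fully open at -1). In form: [{"travel": [dx, dy, dz], "delta_rot": [wx, wy, wz], "fingers": fingers}, ...]. A call has 1 to 20 rows; each row shifts and turns the commanded pose from where the row before left it, along the tool's axes as they then stand; what a row does not reach is not made up. A row lasts 1/8 s, in which the tool goes at most 62.5 mm and 10.7 degrees, less where a joint would pass 70% of its speed; a pose out of reach is approached as far as the arm can. A call is refused whole if a number of a shift passes 62.5 or a number of a turn 10.7, either way. A call with a gripper value outside its range is refused whole. The fingers move at their own pace and stop on an object; "grip_force" is the grip in N (left out, the last holds). Time passes only in rows, so rows that do not move let the fingers close. It gives the time, the measured TCP pose, the force and the opening at its end, in the units of the state.
- manip.read_state(): the state, without advancing time (a new reading comes with each control period).
- camera(name): name is "scene" or "side" or "wrist"; returns a dict with "color" (420x560x3 uint8, red, green, blue), "z_map" (420x560 float32, mm along the optical axis (not along the pixel's ray), 0 where there is no reading), "fov_y" (degrees; the focal length in pixels is half the picture's height over the tangent of half this angle, whatever the lens; pixels are square), "cx", "cy" (the principal point, pixels), "world_from_camera" (4x4, takes a point from camera to world coordinates); the wrist camera has in their place "tool_from_camera" (4x4, takes a point from camera to tool coordinates, whose origin is the TCP and whose axes are the flange's). Camera axes: x right, y up, looking along -z (the intrinsics and any distortion apply to the point x, -y, -z); pixel columns grow to the right and rows downward; lengths in mm; the calibration is good to about 2 mm. The wrist camera is an equidistant fisheye: a pixel r from the principal point sees the ray r / f radians off the axis. A picture is of the moment at which its call begins: read the wrist's pose just before it.
- manip.sign_off(): hands the job in, once; it reports no verdict.
Trained networks look in the newest picture that a camera, given by its name, has taken for a name from the list of things; names that differ only in an ending like _2 or _b are one class to them, and where a whole thing is asked for, a point or a joint stands for the part that bears it (a point fixed in the world has none). Each returns a list of dicts, best first, with "confidence" (0 to 1); they miss things now and then, are a little off and sometimes report something else, mostly with a low value. They report only what shows in the picture. A call takes as long as a camera call. They do not tell look-alikes from the thing itself.
- search_frame(name, camera): "at" ([x, y, z] in mm, in the coordinates of the camera as it stood for that picture, good to about 4 mm: the middle of the surface that is visible of it).
- masks_of(name, camera): "region" (420x560 bool, what is visible of it).
- tip_of(name, camera): "at" ([x, y, z] in mm, in the coordinates of the camera as it stood for that picture, good to about 4 mm: a listed point, or the origin of a listed thing).
The state is a dict: "clock": time; "joints": joint angles; "qd": joint speeds; "effort": joint torques, N m; "eef_pos": TCP position; "eef_rot": TCP orientation; "wrist_force": force on the tool from outside, world axes, zero at the start; "moment": the same for the moment, N m; "finger_gap": finger opening in mm.
Only numpy, scipy, OpenCV 4.12 (cv2) and the standard library are available. Lean on these libraries where they do the work, as an engineer would, in place of code of your own. Each camera call takes 0.05 s, during which the arm holds its last target. There are 200 camera calls.

## Working session

There is one attempt and no reset: what is moved stays moved. The work goes in short steps, Python scripts to look and compute and a tool call to move; the robot and the scene stay as the last step left them, time stands still between calls to the robot, and variables do not carry over. Pictures are saved under pics/ and viewed, about 8 in all and at most 12, crops included, and the job is handed in when it is done.

Besides the shell and the picture viewer there is one more tool, called after ">>>" in YAML: its name, and indented under it one key for each argument. send_rows: Moves the arm, as the interface text tells. Its arguments: {"type":"object","properties":{"plan":{"type":"array"},"grip_force":{"type":"number"}},"required":["plan"]}

```bash
mkdir -p pics
cat > h.py <<'E'
import numpy as np,cv2
from cell import manip,camera,search_frame,masks_of,tip_of
from scipy.spatial.transform import Rotation as R
def T_tool(s):
    T=np.eye(4);T[:3,:3]=R.from_euler('xyz',s['eef_rot']).as_matrix();T[:3,3]=s['eef_pos'];return T
def shot(n):
    s=manip.read_state();c=camera(n)
    c['T']=T_tool(s)@c['tool_from_camera'] if n=='wrist' else np.array(c['world_from_camera'])
    c['f']=210/np.tan(np.radians(c['fov_y'])/2);c['n']=n;return c
def world(c,p): return (np.asarray(c['T'])@np.r_[p,1])[:3]
def cloud(c):
    v,u=np.mgrid[:420,:560];x=(u-c['cx'])/c['f'];y=(v-c['cy'])/c['f'];z=c['z_map']
    if c['n']=='wrist':
        r=np.hypot(x,y)+1e-9;k=np.tan(np.minimum(r,1.5))/r;x=x*k;y=y*k
    P=np.stack([x*z,-y*z,-z],-1);W=P@c['T'][:3,:3].T+c['T'][:3,3];W[z<=0]=np.nan;return W
def proj(c,p):
    q=np.linalg.inv(c['T'])@np.r_[p,1];x,y=q[0]/-q[2],-q[1]/-q[2]
    if c['n']=='wrist':
        r=np.hypot(x,y)+1e-9;k=np.arctan(r)/r;x*=k;y*=k
    return c['cx']+c['f']*x,c['cy']+c['f']*y
def save(a,name,k=1): cv2.imwrite('pics/'+name,cv2.resize(a[...,::-1],None,fx=k,fy=k,interpolation=cv2.INTER_CUBIC))
E
python3 - <<'E'
from h import *
s=manip.read_state();print(s, manip.tip_reach)
for n in('scene','side'):
    c=shot(n);save(c['color'],n+'1.png',1.4 if n=='scene' else 1.0)
    print(n,c['f'],c['T'].round(2).tolist())
    for k in('crank_grip','crank_knob','holder_in','shaft_top','stop_post','musicbox','tuning_fork','dolphin','birdcage','ebony_lid','small_box','screwdriver','felt_jar'):
        for d in tip_of(k,n)[:4]: 
            w=world(c,d['at']);print(k,round(d['confidence'],2),w.round(0),np.round(proj(c,w)))
E
```

```text
{'clock': 0.0, 'joints': array([-1.19459117e+00,  3.00478335e-01,  1.52161026e+00, -1.52958973e-05,
        1.32067968e+00, -6.66032944e-02]), 'qd': array([-8.78392221e-05,  1.10888823e-03, -8.78542459e-04, -1.97293955e-03,
        3.00361077e-04,  7.72612120e-04]), 'effort': array([-2.04918324e-03, -5.31813920e+01, -3.52737737e+01,  7.07885530e-02,
        2.43569026e-02, -6.42584610e-05]), 'eef_pos': array([ 235.56430711, -496.72595935,  223.87000104]), 'eef_rot': array([-3.14041865e+00, -6.34597168e-05,  4.42812205e-01]), 'wrist_force': array([-0.2480026 ,  0.18741734, -0.14941556]), 'moment': array([-0.02678229,  0.02789862, -0.00044616]), 'finger_gap': 93.9297028422702} 19.0
scene 461.9368670427121 [[0.26, -0.82, 0.5, 1225.85], [0.97, 0.22, -0.15, -170.99], [0.01, 0.52, 0.85, 1129.06], [0.0, 0.0, 0.0, 1.0]]
crank_grip 0.75 [ 455. -127.   24.] [223. 184.]
crank_grip 0.74 [ 564. -397.   31.] [131. 236.]
crank_grip 0.66 [ 670. -282.   21.] [181. 262.]
crank_grip 0.6 [ 554. -164.   10.] [218. 218.]
crank_knob 0.81 [ 608. -266.   49.] [182. 236.]
crank_knob 0.68 [ 501. -198.   56.] [
[... 1394 characters left out ...]
5 [ 552. -163.   32.] [291. 187.]
holder_in 0.21 [512. 189.  85.] [309. 259.]
shaft_top 0.67 [485. 180.  97.] [319. 253.]
shaft_top 0.52 [482. 184.  77.] [320. 260.]
stop_post 0.71 [509. 188.  84.] [310. 259.]
stop_post 0.42 [ 555. -162.   31.] [290. 187.]
musicbox 0.59 [482. 180.   0.] [317. 276.]
musicbox 0.25 [585. 444.  -1.] [279. 371.]
tuning_fork 0.63 [508.   9.  -3.] [305. 232.]
dolphin 0.78 [749.   8.  -3.] [227. 230.]
birdcage 0.59 [583. 445.  -1.] [280. 371.]
ebony_lid 0.84 [ 768. -161.   -1.] [227. 194.]
small_box 0.94 [785. 112.  -1.] [210. 256.]
small_box 0.57 [749.   7.  -4.] [227. 230.]
screwdriver 0.53 [ 444. -405.   -0.] [318. 153.]
felt_jar 0.74 [760. 216.  -2.] [214. 286.]
```

View pics/scene1.png

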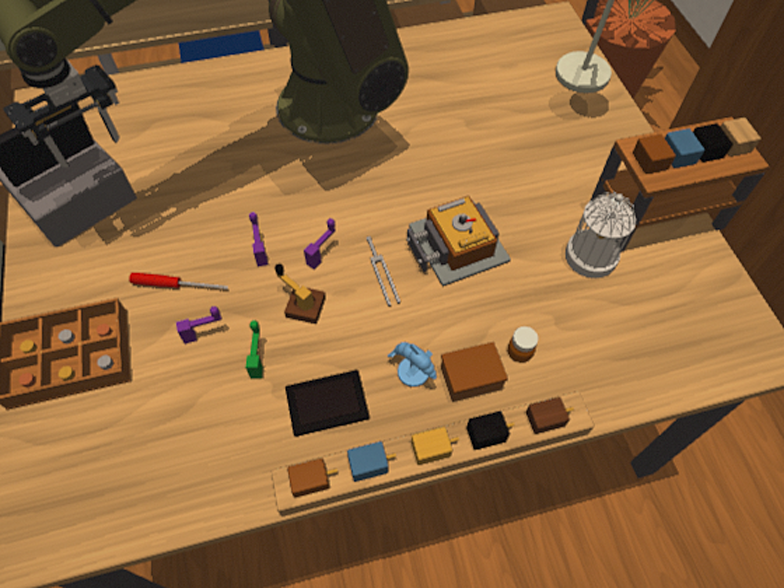

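The scene shows five crank-like things (pixels in the shown picture):
- purple at (259,240), (320,245) and (197,325)
- green at (255,350)
- brass, standing in the brown holder, at (300,295)

The brass one is mine: holder near (555,-164), knob near (499,-198). I'm going above it for a close look.

>>> send_rows:
  plan:
    - {"travel": [36,-13.5,0],"delta_rot": [0,0,0],"fingers": -1}
    - {"travel": [36,-13.5,0],"delta_rot": [0,0,0],"fingers": -1}
    - {"travel": [36,-13.5,0],"delta_rot": [0,0,0],"fingers": -1}
    - {"travel": [36,-13.5,0],"delta_rot": [0,0,0],"fingers": -1}
    - {"travel": [36,-13.5,0],"delta_rot": [0,0,0],"fingers": -1}
    - {"travel": [36,-13.5,0],"delta_rot": [0,0,0],"fingers": -1}
    - {"travel": [36,-13.5,0],"delta_rot": [0,0,0],"fingers": -1}
    - {"travel": [36,-13.5,0],"delta_rot": [0,0,0],"fingers": -1}
    - {"travel": [36,-13.5,0],"delta_rot": [0,0,0],"fingers": -1}
    - {"travel": [36,-13.5,0],"delta_rot": [0,0,0],"fingers": -1}
    - {"travel": [36,-13.5,0],"delta_rot": [0,0,0],"fingers": -1}
    - {"travel": [35,-13.5,0],"delta_rot": [0,0,0],"fingers": -1}
    - {"travel": [0,0,0],"delta_rot": [0,0,0],"fingers": -1}
    - {"travel": [0,0,0],"delta_rot": [0,0,0],"fingers": -1}

```text
clock: 3.15
eef_pos: [555.4, -166.2, 224.3]
eef_rot: [-3.141, 0.0, 0.443]
wrist_force: [-0.0, 0.0, 0.4]
finger_gap: 94.0
```

Run:
```python
from h import *
c=shot('wrist');save(c['color'],'w1.png',1.4);np.savez('w1.npz',W=cloud(c),col=c['color'])
print(c['T'].round(2).tolist(),c['f'],c['cx'],c['cy'])
s=manip.read_state();print(s['eef_pos'],s['eef_rot'])
for k in('crank_grip','crank_knob','holder_in'):
    for d in tip_of(k,'wrist')[:4]:
        w=world(c,d['at']);print(k,round(d['confidence'],2),w.round(0),np.round(proj(c,w)))
W=cloud(c);hsv=cv2.cvtColor(c['color'],cv2.COLOR_RGB2HSV)
near=np.hypot(W[...,0]-540,W[...,1]+172)<90
m=near&(W[...,2]>52)&(W[...,2]<64)&(hsv[...,1]>100)
p=W[m];print(len(p),np.nanmedian(p[:,2]))
q=p[:,:2].astype(np.float32);r=cv2.minAreaRect(q);print(r)
mu=q.mean(0);print(mu,np.linalg.eigh(np.cov(q.T)))
m=near&(W[...,2]>20)&(W[...,2]<28);q=W[m][:,:2].astype(np.float32);print('holder',cv2.minAreaRect(q),len(q))
```

```text
[[0.43, 0.87, 0.26, 631.19], [-0.9, 0.41, 0.12, -129.72], [0.0, -0.29, 0.96, 384.57], [0.0, 0.0, 0.0, 1.0]] 325.19226210127806 278.68974559523946 212.0172732862511
[ 555.21533259 -166.51213992  224.45763385] [-3.14158673e+00  1.88605706e-04  4.42183118e-01]
crank_grip 0.89 [ 418. -233.   25.] [280. 306.]
crank_grip 0.66 [ 556. -165.   33.] [278. 192.]
crank_grip 0.66 [ 670. -278.   24.] [408. 147.]
crank_grip 0.58 [ 567. -393.   24.] [437. 257.]
crank_knob 0.87 [ 611. -264.   49.] [381. 190.]
crank_knob 0.82 [ 563. -330.   57.] [409. 252.]
crank_knob 0.79 [ 498. -195.   59.] [280. 256.]
crank_knob 0.75 [ 359. -229.   48.] [258. 348.]
holder_in 0.81 [ 555. -165.    5.] [278. 188.]
1002 57.93929007732012
((512.8126831054688, -147.38339233398438), (75.2040786743164, 93.7470703125), 35.96943664550781)
[ 537.8831  -169.67067] EighResult(eigenvalues=array([151.59758321, 498.94596013]), eigenvectors=array([[ 0.34942856, -0.93696301],
       [-0.93696301, -0.34942856]]))
holder ((525.8860473632812, -146.6763916015625), (64.61131286621094, 129.43356323242188), 61.41084289550781) 2003
```

View pics/w1.png

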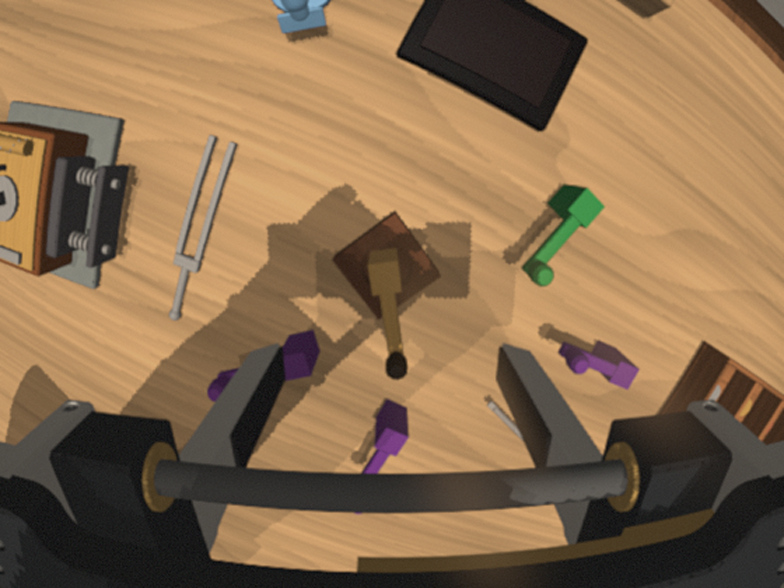

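Run:
```python
from h import *
d=np.load('w1.npz');W=d['W'];hsv=cv2.cvtColor(d['col'],cv2.COLOR_RGB2HSV)
near=np.hypot(W[...,0]-540,W[...,1]+172)<90
m=near&(W[...,2]>53)&(W[...,2]<63)&(hsv[...,1]>110)
n,l,st,ce=cv2.connectedComponentsWithStats(m.astype(np.uint8))
for i in range(1,n):
  if st[i,4]>80:
    q=W[l==i][:,:2].astype(np.float32);print(st[i],cv2.minAreaRect(q),hsv[l==i].mean(0))
i=1+st[1:,4].argmax();q=W[l==i][:,:2]
# fit: model union hub 24x22 + bar to 71 x12, maximise IoU-ish over x,y,th
from scipy.optimize import minimize
def cost(v):
    a=v[2];e=q-v[:2];x=e@[np.cos(a),np.sin(a)];y=e@[-np.sin(a),np.cos(a)]
    sd=lambda cx,hx,hy:np.hypot(np.maximum(abs(x-cx)-hx,0),np.maximum(abs(y)-hy,0))
    D=np.minimum(sd(0,12,11),sd(35,36,6));return (D**2).sum()
best=min((minimize(cost,[556+dx,-165+dy,-2.6+da],method='Nelder-Mead') for dx in(-4,0,4) for dy in(-4,0,4) for da in(-.1,.1)),key=lambda r:r.fun)
print(best.x,best.fun,len(q))
for ax in(-2.6,):
    R_=np.array([[np.cos(best.x[2]),np.sin(best.x[2])],[-np.sin(best.x[2]),np.cos(best.x[2])]])
    e=(q-[556,-165])@R_.T
    h=e[e[:,0]<9];b=e[e[:,0]>15]
    print('hub',np.percentile(h,[1,99],axis=0),'bar y',np.percentile(b[:,1],[2,98]),'x max',e[:,0].max())
```

```text
[262 186  26  68 970] ((532.8469848632812, -175.066162109375), (74.66447448730469, 21.980140686035156), 33.1560173034668) [ 17.43505155 140.52474227 108.59072165]
[ 553.86200111 -161.25586179   -2.55844666] 0.34178357968738754 970
hub [[-12.300198   -15.03042952]
 [  8.70476491   6.54782907]] bar y [-10.06393385   1.52680029] x max 62.22601112776204
```

The wrist picture confirms it: the brass hub is at (385,275) in the brown holder with its bar toward (395,365), and the look-alikes are clear of it. The fit gives the hub at (553.8,-161.4) and a grip yaw of 0.583. Next I align, descend and grip.

>>> send_rows:
  plan:
    - {"travel": [0,0,0],"delta_rot": [0,0,-4.05],"fingers": 0}
    - {"travel": [0,0,0],"delta_rot": [0,0,-4.05],"fingers": 0}
    - {"travel": [1.5,-5,25],"delta_rot": [0,0,0],"fingers": 0}
    - {"travel": [0,0,40],"delta_rot": [0,0,0],"fingers": 0}
    - {"travel": [0,0,40],"delta_rot": [0,0,0],"fingers": 0}
    - {"travel": [0,0,32],"delta_rot": [0,0,0],"fingers": 0}
    - {"travel": [0,0,20],"delta_rot": [0,0,0],"fingers": 0}
    - {"travel": [0,0,20],"delta_rot": [0,0,0],"fingers": 0}
    - {"travel": [0,0,0],"delta_rot": [0,0,0],"fingers": 0}
    - {"travel": [0,0,0],"delta_rot": [0,0,0],"fingers": 0}
    - {"travel": [0,0,0],"delta_rot": [0,0,0],"fingers": 0.6}
    - {"travel": [0,0,0],"delta_rot": [0,0,0],"fingers": 1}
    - {"travel": [0,0,0],"delta_rot": [0,0,0],"fingers": 1}
    - {"travel": [0,0,0],"delta_rot": [0,0,0],"fingers": 1}
    - {"travel": [0,0,0],"delta_rot": [0,0,0],"fingers": 1}
    - {"travel": [0,0,0],"delta_rot": [0,0,0],"fingers": 1}
  grip_force: 20

```text
clock: 5.35
eef_pos: [554.3, -160.9, 47.8]
eef_rot: [3.141, -0.0, 0.584]
wrist_force: [0.4, -0.2, 5.1]
finger_gap: 21.8
```

>>> send_rows:
  plan:
    - {"travel": [0,0,0],"delta_rot": [0,0,0],"fingers": 1}
    - {"travel": [0,0,0],"delta_rot": [0,0,0],"fingers": 1}
  grip_force: 60

```text
clock: 5.6
eef_pos: [554.3, -161.0, 47.8]
eef_rot: [3.141, -0.0, 0.584]
wrist_force: [-1.0, -0.3, 5.4]
finger_gap: 21.7
```

>>> send_rows:
  plan:
    - {"travel": [0,0,-10],"delta_rot": [0,0,0],"fingers": 1}
    - {"travel": [0,0,-20],"delta_rot": [0,0,0],"fingers": 1}
    - {"travel": [0,0,-30],"delta_rot": [0,0,0],"fingers": 1}
    - {"travel": [0,0,-30],"delta_rot": [0,0,0],"fingers": 1}
    - {"travel": [0,0,-30],"delta_rot": [0,0,0],"fingers": 1}
    - {"travel": [5,-30,0],"delta_rot": [0,0,0],"fingers": 1}
    - {"travel": [5,-30,0],"delta_rot": [0,0,0],"fingers": 1}
    - {"travel": [5,-33,0],"delta_rot": [0,0,0],"fingers": 1}
    - {"travel": [5,-33,0],"delta_rot": [0,0,0],"fingers": 1}
    - {"travel": [6,-33,0],"delta_rot": [0,0,0],"fingers": 1}
    - {"travel": [6,-33,0],"delta_rot": [0,0,0],"fingers": 1}
    - {"travel": [5,-33,0],"delta_rot": [0,0,0],"fingers": 1}
    - {"travel": [5,-33,0],"delta_rot": [0,0,0],"fingers": 1}
    - {"travel": [5,-33,0],"delta_rot": [0,0,0],"fingers": 1}
    - {"travel": [5,-38,0],"delta_rot": [0,0,0],"fingers": 1}
    - {"travel": [0,0,0],"delta_rot": [0,0,0],"fingers": 1}
    - {"travel": [0,0,0],"delta_rot": [0,0,0],"fingers": 1}
    - {"travel": [0,0,0],"delta_rot": [0,0,0],"fingers": 1}

```text
clock: 7.85
eef_pos: [416.4, 141.5, 167.5]
eef_rot: [3.142, 0.0, 0.583]
wrist_force: [0.4, 0.2, -2.3]
finger_gap: 21.6
```

Run:
```python
from h import *
s=manip.read_state();print(s['eef_pos'],s['eef_rot'],s['wrist_force'],s['finger_gap'],s['joints'])
c=shot('wrist');W=cloud(c);np.savez('w2.npz',W=W,col=c['color'],T=c['T'],f=c['f'],cx=c['cx'],cy=c['cy'])
for k in('shaft_top','collar_top','stop_post','musicbox','crank_socket','crank_grip'):
    for d in tip_of(k,'wrist')[:2]:
        w=world(c,d['at']);print(k,round(d['confidence'],2),w.round(1),np.round(proj(c,w)))
save(c['color'],'w2.png',1)
u,v=map(int,np.round(proj(c,[483,186,99])));print(u,v)
a=c['color'][max(0,v-70):v+70,max(0,u-70):u+70]
big=cv2.resize(a,None,fx=4,fy=4,interpolation=cv2.INTER_CUBIC)
z=np.full((560,240,3),0,np.uint8)
sm=cv2.resize(c['color'],(240,180));z[:180]=sm
out=np.hstack([big[:560,:560],z[:big.shape[0]]]);save(out,'w2c.png')
m=(np.hypot(W[...,0]-483,W[...,1]-186)<22)
p=W[m];
for lo,hi in((95,104),(88,97),(74,81)):
    q=p[(p[:,2]>lo)&(p[:,2]<hi)];print(lo,hi,len(q),q.mean(0) if len(q) else '', cv2.minAreaRect(q[:,:2].astype(np.float32)) if len(q) else '')
```

```text
[416.41032795 141.52795563 167.49496586] [3.14150728e+00 5.56818282e-05 5.83108213e-01] [ 0.35915851  0.23255507 -2.26892777] 21.573021299483308 [ 2.44369169e-01  1.14445586e-01  1.88575718e+00 -1.08911742e-04
  1.14141404e+00  1.23210262e+00]
shaft_top 0.63 [482.6 185.3  96.4] [279. 124.]
collar_top 0.78 [481.1 184.3  76.3] [279. 126.]
stop_post 0.9 [507.2 193.4  84.2] [288.  91.]
musicbox 0.74 [361.6 105.4 176.8] [279. 372.]
musicbox 0.61 [484.8 182.6   1.7] [282. 122.]
crank_socket 0.83 [ 454.  -127.3    3.8] [467. 288.]
crank_socket 0.61 [413.6 143.7 128.4] [274. 249.]
crank_grip 0.84 [ 448.1 -125.1   27. ] [471. 300.]
crank_grip 0.78 [420.5 140.2 154. ] [285. 260.]
279 123
95 104 214 [482.077724   184.26203467  97.70327798] ((482.1351013183594, 184.190185546875), (12.168558120727539, 11.321253776550293), 33.27061462402344)
88 97 160 [482.17729566 184.30364839  95.06869635] ((482.1119384765625, 184.1750030517578), (12.253947257995605, 11.384746551513672), 33.476112365722656)
74 81 1967 [482.43648732 184.86769617  77.26004312] ((482.64312744140625, 184.5054931640625), (41.52995300292969, 41.12400817871094), 35.73565673828125)
```

View pics/w2c.png

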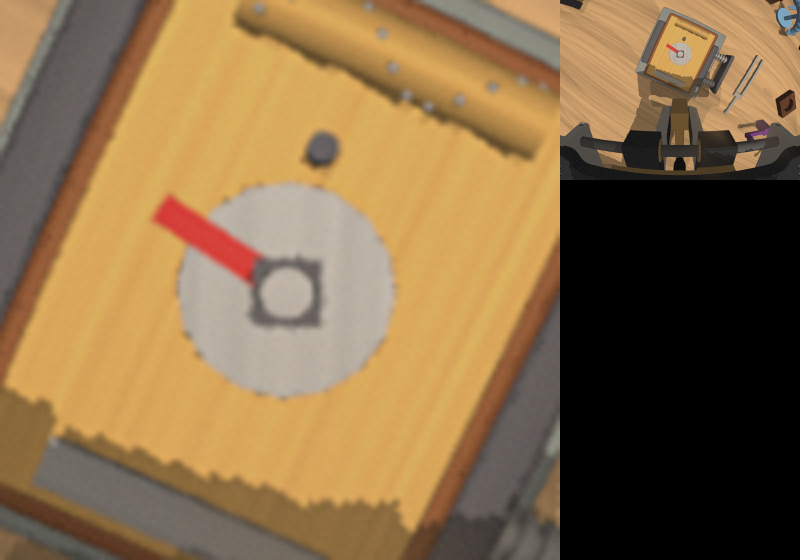

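The picture shows the collar with the shaft's square at (287,293), almost exactly aligned with the image. That puts the square at about the tool yaw of 0.58. The red pointer points to (165,207) and the stop post is at (322,148). The pointer is at about 88° in world and contact should be near 30°, so about 1.0 rad of clockwise turn remains. I'll turn the gripper back 90° for joint range and look once more to cancel camera bias.

>>> send_rows:
  plan:
    - {"travel": [0,0,0],"delta_rot": [0,0,-10],"fingers": 1}
    - {"travel": [0,0,0],"delta_rot": [0,0,-10],"fingers": 1}
    - {"travel": [0,0,0],"delta_rot": [0,0,-10],"fingers": 1}
    - {"travel": [0,0,0],"delta_rot": [0,0,-10],"fingers": 1}
    - {"travel": [0,0,0],"delta_rot": [0,0,-10],"fingers": 1}
    - {"travel": [0,0,0],"delta_rot": [0,0,-10],"fingers": 1}
    - {"travel": [0,0,0],"delta_rot": [0,0,-10],"fingers": 1}
    - {"travel": [0,0,0],"delta_rot": [0,0,-10],"fingers": 1}
    - {"travel": [0,0,0],"delta_rot": [0,0,-10],"fingers": 1}
    - {"travel": [-20,20,0],"delta_rot": [0,0,0],"fingers": 1}
    - {"travel": [-20,20,0],"delta_rot": [0,0,0],"fingers": 1}
    - {"travel": [-20,20,0],"delta_rot": [0,0,0],"fingers": 1}
    - {"travel": [-20,20,0],"delta_rot": [0,0,0],"fingers": 1}
    - {"travel": [0,0,0],"delta_rot": [0,0,0],"fingers": 1}
    - {"travel": [0,0,0],"delta_rot": [0,0,0],"fingers": 1}
    - {"travel": [0,0,0],"delta_rot": [0,0,0],"fingers": 1}

```text
clock: 10.2
eef_pos: [526.4, 119.8, 167.6]
eef_rot: [-3.142, -0.0, 2.155]
wrist_force: [0.8, 0.5, -2.8]
finger_gap: 21.6
```

```bash
cat > m.py <<'E'
from h import *
from scipy.optimize import minimize
def collar(W,c0=(482.3,184.5)):
    e=np.hypot(W[...,0]-c0[0],W[...,1]-c0[1])
    p=W[(e<26)&(W[...,2]>75.3)&(W[...,2]<79)]   # collar+pointer
    q=W[(e<10)&(W[...,2]>92)&(W[...,2]<104)]
    r=(e<26)&(W[...,2]>75)&(W[...,2]<79.5)
    return p,q
def square(c,ctr,z=95,half=6.):
    """fit square angle from gradient orientation in a top-down rectified patch"""
    n=160;s=8. # px/mm
    v,u=np.mgrid[:n,:n];X=ctr[0]+(u-n/2)/s;Y=ctr[1]+(n/2-v)/s
    P=np.array([proj(c,[x,y,z]) for x,y in zip(X.ravel(),Y.ravel())],np.float32).reshape(n,n,2)
    return cv2.remap(c['color'],P[...,0],P[...,1],cv2.INTER_CUBIC)
E
python3 - <<'E'
from m import *
s=manip.read_state();print(s['eef_pos'],s['eef_rot'],s['wrist_force'],s['moment'],s['finger_gap'])
c=shot('wrist');W3=cloud(c);np.savez('w3.npz',W=W3,col=c['color'],T=c['T'],f=c['f'],cx=c['cx'],cy=c['cy'])
T3=T_tool(s);d2=np.load('w2.npz');W2=d2['W']
c2={'T':d2['T'],'f':d2['f'],'cx':d2['cx'],'cy':d2['cy'],'n':'wrist','color':d2['col']}
s2=dict(eef_pos=[416.41,141.53,167.495],eef_rot=[3.1415,0,.58311]);T2=T_tool(s2)
res=[]
for W,T in((W2,T2),(W3,T3)):
    p,q=collar(W)
    c0=cv2.minAreaRect(q[:,:2].astype(np.float32));cc=cv2.minEnclosingCircle(cv2.convexHull(q[:,:2].astype(np.float32)))
    tl=q[q[:,2]>97][:,:2];
    e=np.hypot(*(p[:,:2]-[482.3,184.5]).T);h=cv2.convexHull(p[e<24][:,:2].astype(np.float32))[:,0]
    A=np.c_[2*h,np.ones(len(h))];x=np.linalg.lstsq(A,(h**2).sum(1),rcond=None)[0]
    print('sq',c0,'mean top',tl.mean(0),'collar circ',x[:2],'z',np.median(p[:,2]),q[:,2].max())
    res.append(x[:2])
    # hub in tool frame
    L=(W-T[:3,3])@T[:3,:3];m=(abs(L[...,0])<25)&(abs(L[...,1])<10.5)&(abs(L[...,2]-15)<30)
    h=L[m];
    top=h[h[:,2]<-8];f=h[(h[:,2]>5)&(h[:,0]>0)]
    print('hub face x',np.median(f[:,0]) if len(f) else None,len(f),'top x',np.percentile(top[:,0],[1,50,99]) if len(top) else None,np.median(top[:,2]) if len(top) else None,len(top),'bottom z',np.percentile(h[:,2],99))
    mm=(abs(L[...,0]-10)<25)&(abs(L[...,1])<30)&(L[...,2]>22)&(L[...,2]<45);g=L[mm];print('hub y',np.percentile(g[:,1],[1,99]) if len(g) else 0,len(g))
# bias: W_meas = S + R b
R2,R3=T2[:2,:2],T3[:2,:2]
A=np.block([[np.eye(2),R2],[np.eye(2),R3]]);x=np.linalg.solve(A,np.r_[res[0],res[1]]);print('S',x[:2],'bias tool',x[2:])
a=[cv2.resize(square(k,r),(400,400)) for k,r in((c2,res[0]),(c,res[1]))]
save(np.hstack(a),'rect.png')
a=cv2.resize(c['color'][190:330,180:380],(800,560));save(a,'hub.png')
E
```

```text
[526.42421913 119.80553218 167.55266886] [-3.14157707e+00 -6.12328611e-05  2.15534368e+00] [ 0.81475983  0.48125122 -2.77223558] [ 0.04307454 -0.03088273  0.03731788] 21.578200414923273
sq ((482.1119384765625, 184.1750030517578), (12.253947257995605, 11.384746551513672), 33.476112365722656) mean top [482.13291144 184.18448825] collar circ [482.27782882 184.81316515] z 77.17147883353209 100.93188452497091
hub face x 11.876352499126472 790 top x [-24.46460066  -2.16823306  11.79688728] -10.219031090295454 2037 bottom z 39.83538917222841
hub y [-11.27569838  10.31793801] 396
sq ((481.8243103027344, 184.02838134765625), (11.391166687011719, 11.58234977722168), 33.450904846191406) mean top [481.8760852 183.9656022] collar circ [482.16930624 184.96861646] z 77.10614871081697 100.82344780713649
hub face x 12.147548876037856 794 top x [-24.34086401  -1.99545303  12.10932921] -10.249436554352325 2050 bottom z 39.46015686161209
hub y [-10.72698592  10.85763077] 393
S [482.14595352 184.83670745] bias tool [0.09712055 0.09226557]
```

View pics/rect.png

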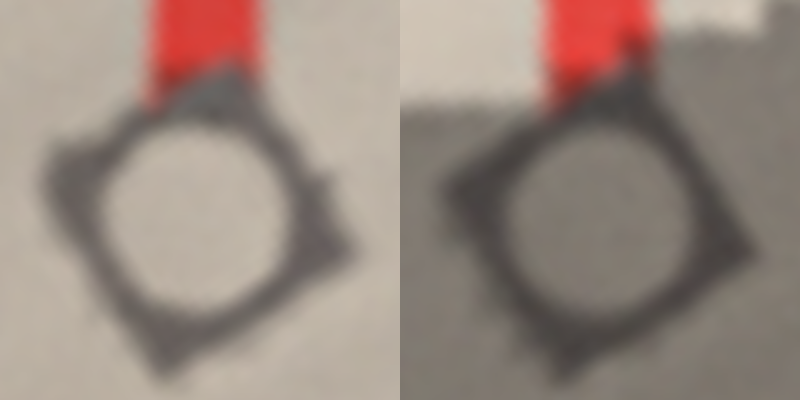

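Two views agree on the shaft axis at about (482.0,184.0). The square stands at about 0.565 rad modulo π/2, and the hub sits centred in the grip with its bottom 41.8 mm under the TCP. I go over the shaft and down to just above it.

>>> send_rows:
  plan:
    - {"travel": [20,-0.4,0],"delta_rot": [0,0,0.7],"fingers": 1}
    - {"travel": [20,-0.4,0],"delta_rot": [0,0,0],"fingers": 1}
    - {"travel": [20,-0.4,0],"delta_rot": [0,0,0],"fingers": 1}
    - {"travel": [18,-0.4,0],"delta_rot": [0,0,0],"fingers": 1}
    - {"travel": [0,0,12],"delta_rot": [0,0,0],"fingers": 1}
    - {"travel": [0,0,12],"delta_rot": [0,0,0],"fingers": 1}
    - {"travel": [0,0,0],"delta_rot": [0,0,0],"fingers": 1}
    - {"travel": [0,0,0],"delta_rot": [0,0,0],"fingers": 1}
    - {"travel": [0,0,0],"delta_rot": [0,0,0],"fingers": 1}

```text
clock: 11.38
eef_pos: [483.5, 184.0, 143.7]
eef_rot: [3.141, 0.0, 2.142]
wrist_force: [0.4, -0.2, -3.0]
finger_gap: 21.5
```

```bash
python3 -c "
from h import *
s=manip.read_state();print(s['eef_pos'],s['eef_rot'],s['wrist_force'],s['moment'])"
```

```text
[483.45671344 184.02815771 143.72750769] [3.14110643e+00 1.15229108e-04 2.14234902e+00] [ 0.35123055 -0.1934721  -2.98954833] [ 0.02999248 -0.15325665 -0.00166063]
```

>>> send_rows:
  plan:
    - {"travel": [0.7,-1.2,0],"delta_rot": [0,0,0],"fingers": 1}
    - {"travel": [0,0,2],"delta_rot": [0,0,0],"fingers": 1}
    - {"travel": [0,0,2],"delta_rot": [0,0,0],"fingers": 1}
    - {"travel": [0,0,0],"delta_rot": [0,0,0],"fingers": 1}
    - {"travel": [0,0,0],"delta_rot": [0,0,0],"fingers": 1}
    - {"travel": [0,0,0],"delta_rot": [0,0,0],"fingers": 1}

```text
clock: 12.12
eef_pos: [481.8, 184.1, 139.5]
eef_rot: [3.141, 0.0, 2.143]
wrist_force: [-0.6, -0.4, -1.9]
finger_gap: 21.4
```

```bash
python3 -c "
from h import *
for i in range(4):
  s=manip.read_state();print(s['eef_pos'].round(2),s['eef_rot'].round(4),s['wrist_force'].round(2),s['moment'].round(3));camera('side')"
```

```text
[481.83 184.14 139.51] [3.1415 0.     2.1428] [-0.63 -0.4  -1.94] [ 0.008 -0.094 -0.026]
[481.81 184.12 139.5 ] [3.1415 0.     2.1428] [-0.48 -0.04 -3.1 ] [ 0.019 -0.079 -0.062]
[481.82 184.12 139.48] [3.1416 0.     2.1427] [-0.51 -0.24 -2.53] [-0.004 -0.112  0.001]
[481.81 184.11 139.47] [3.1415 0.     2.1427] [ 0.31  0.69 -2.01] [ 0.023 -0.044 -0.022]
```

>>> send_rows:
  plan:
    - {"travel": [0,0,1],"delta_rot": [0,0,0],"fingers": 1}
    - {"travel": [0,0,1],"delta_rot": [0,0,0],"fingers": 1}
    - {"travel": [0,0,1],"delta_rot": [0,0,0],"fingers": 1}
    - {"travel": [0,0,1],"delta_rot": [0,0,0],"fingers": 1}
    - {"travel": [0,0,0],"delta_rot": [0,0,0],"fingers": 1}
    - {"travel": [0,0,0],"delta_rot": [0,0,0],"fingers": 1}

```text
clock: 13.08
eef_pos: [481.8, 184.1, 135.5]
eef_rot: [3.142, -0.0, 2.143]
wrist_force: [0.0, 0.3, -2.7]
finger_gap: 21.9
```

>>> send_rows:
  plan:
    - {"travel": [0,0,0.7],"delta_rot": [0,0,0],"fingers": 1}
    - {"travel": [0,0,0.7],"delta_rot": [0,0,0],"fingers": 1}
    - {"travel": [0,0,0.6],"delta_rot": [0,0,0],"fingers": 1}
    - {"travel": [0,0,0],"delta_rot": [0,0,0],"fingers": 1}

```text
clock: 13.58
eef_pos: [481.8, 184.1, 133.4]
eef_rot: [-3.141, -0.0, 2.143]
wrist_force: [-0.8, -0.4, -2.7]
finger_gap: 21.6
```

The socket is entering with no contact force. I continue down toward the collar, with home at TCP z of about 118.8.

>>> send_rows:
  plan:
    - {"travel": [0,0,1.5],"delta_rot": [0,0,0],"fingers": 1}
    - {"travel": [0,0,1.5],"delta_rot": [0,0,0],"fingers": 1}
    - {"travel": [0,0,1.5],"delta_rot": [0,0,0],"fingers": 1}
    - {"travel": [0,0,0],"delta_rot": [0,0,0],"fingers": 1}

```text
clock: 14.08
eef_pos: [481.7, 184.1, 128.8]
eef_rot: [-3.141, -0.0, 2.143]
wrist_force: [0.1, -0.6, -2.6]
finger_gap: 21.9
```

>>> send_rows:
  plan:
    - {"travel": [0,0,1.5],"delta_rot": [0,0,0],"fingers": 1}
    - {"travel": [0,0,1.5],"delta_rot": [0,0,0],"fingers": 1}
    - {"travel": [0,0,1.5],"delta_rot": [0,0,0],"fingers": 1}
    - {"travel": [0,0,0],"delta_rot": [0,0,0],"fingers": 1}

```text
clock: 14.58
eef_pos: [481.7, 184.1, 124.3]
eef_rot: [-3.141, -0.0, 2.143]
wrist_force: [-1.2, -0.4, -2.7]
finger_gap: 21.4
```

>>> send_rows:
  plan:
    - {"travel": [0,0,1.5],"delta_rot": [0,0,0],"fingers": 1}
    - {"travel": [0,0,1.5],"delta_rot": [0,0,0],"fingers": 1}
    - {"travel": [0,0,1.0],"delta_rot": [0,0,0],"fingers": 1}
    - {"travel": [0,0,0],"delta_rot": [0,0,0],"fingers": 1}
    - {"travel": [0,0,0],"delta_rot": [0,0,0],"fingers": 1}

```text
clock: 15.2
eef_pos: [481.8, 184.1, 120.5]
eef_rot: [3.142, -0.0, 2.143]
wrist_force: [-0.6, -0.2, -2.3]
finger_gap: 21.5
```

>>> send_rows:
  plan:
    - {"travel": [0,0,0.7],"delta_rot": [0,0,0],"fingers": 1}
    - {"travel": [0,0,0.6],"delta_rot": [0,0,0],"fingers": 1}
    - {"travel": [0,0,0],"delta_rot": [0,0,0],"fingers": 1}
    - {"travel": [0,0,0],"delta_rot": [0,0,0],"fingers": 1}

```text
clock: 15.7
eef_pos: [481.8, 184.1, 119.2]
eef_rot: [-3.142, -0.0, 2.143]
wrist_force: [0.2, -1.0, -2.8]
finger_gap: 21.5
```

>>> send_rows:
  plan:
    - {"travel": [0,0,0.5],"delta_rot": [0,0,0],"fingers": 1}
    - {"travel": [0,0,0],"delta_rot": [0,0,0],"fingers": 1}
    - {"travel": [0,0,0],"delta_rot": [0,0,2],"fingers": 1}
    - {"travel": [0,0,0],"delta_rot": [0,0,3],"fingers": 1}
    - {"travel": [0,0,0],"delta_rot": [0,0,3],"fingers": 1}
    - {"travel": [0,0,0],"delta_rot": [0,0,3],"fingers": 1}
    - {"travel": [0,0,0],"delta_rot": [0,0,3],"fingers": 1}
    - {"travel": [0,0,0],"delta_rot": [0,0,0],"fingers": 1}

```text
clock: 16.7
eef_pos: [481.9, 184.1, 118.8]
eef_rot: [3.141, 0.0, 1.898]
wrist_force: [0.1, -0.7, 0.3]
finger_gap: 21.8
```

```bash
cat > st.py <<'E'
from h import *
for i in range(3):
  s=manip.read_state();print(s['eef_pos'].round(2),s['eef_rot'].round(4),s['wrist_force'].round(2),s['moment'].round(3));c=shot('wrist')
W=cloud(c);h=cv2.cvtColor(c['color'],cv2.COLOR_RGB2HSV);r=np.hypot(W[...,0]-482,W[...,1]-184)
m=(r<32)&(r>10)&((h[...,0]<6)|(h[...,0]>174))&(h[...,1]>150)&(W[...,2]>70)&(W[...,2]<85)
p=W[m]-[482,184,0]
if len(p)>5:
    a=np.arctan2(p[:,1].mean(),p[:,0].mean());print('pointer',len(p),round(a,3),'winder~',round(2.6-(a-.133),3))
E
python3 st.py
```

```text
[481.93 184.11 118.78] [3.1412e+00 1.0000e-04 1.8978e+00] [ 0.09 -0.69  0.27] [-0.142 -0.193  0.161]
[481.93 184.1  118.79] [3.1412e+00 1.0000e-04 1.8988e+00] [ 0.82 -0.3   0.09] [-0.137 -0.309  0.126]
[481.93 184.13 118.77] [3.1412e+00 1.0000e-04 1.8991e+00] [ 0.03 -0.73 -0.26] [-0.192 -0.244  0.109]
pointer 134 1.469 winder~ 1.264
```

>>> send_rows:
  plan:
    - {"travel": [0,0,0],"delta_rot": [0,0,4],"fingers": 1}
    - {"travel": [0,0,0],"delta_rot": [0,0,4],"fingers": 1}
    - {"travel": [0,0,0],"delta_rot": [0,0,4],"fingers": 1}
    - {"travel": [0,0,0],"delta_rot": [0,0,4],"fingers": 1}
    - {"travel": [0,0,0],"delta_rot": [0,0,4],"fingers": 1}
    - {"travel": [0,0,0],"delta_rot": [0,0,0],"fingers": 1}

```text
clock: 17.6
eef_pos: [482.0, 184.1, 118.8]
eef_rot: [3.141, -0.0, 1.55]
wrist_force: [1.7, -1.1, 1.1]
finger_gap: 21.8
```

```bash
python3 st.py
```

```text
[481.97 184.14 118.77] [ 3.1411e+00 -1.0000e-04  1.5501e+00] [ 1.7  -1.06  1.08] [-0.117 -0.333  0.143]
[481.96 184.16 118.79] [ 3.1411e+00 -1.0000e-04  1.5511e+00] [ 0.46 -0.33  0.17] [-0.145 -0.398  0.074]
[481.94 184.13 118.76] [ 3.1412e+00 -1.0000e-04  1.5512e+00] [ 1.64 -0.74 -0.08] [-0.149 -0.426  0.099]
pointer 99 1.126 winder~ 1.607
```

>>> send_rows:
  plan:
    - {"travel": [0,0,0],"delta_rot": [0,0,4],"fingers": 1}
    - {"travel": [0,0,0],"delta_rot": [0,0,4],"fingers": 1}
    - {"travel": [0,0,0],"delta_rot": [0,0,4],"fingers": 1}
    - {"travel": [0,0,0],"delta_rot": [0,0,4],"fingers": 1}
    - {"travel": [0,0,0],"delta_rot": [0,0,4],"fingers": 1}
    - {"travel": [0,0,0],"delta_rot": [0,0,4],"fingers": 1}
    - {"travel": [0,0,0],"delta_rot": [0,0,4],"fingers": 1}
    - {"travel": [0,0,0],"delta_rot": [0,0,0],"fingers": 1}

```text
clock: 18.75
eef_pos: [482.0, 184.1, 118.8]
eef_rot: [3.141, -0.0, 1.062]
wrist_force: [3.3, 0.4, -0.1]
finger_gap: 21.5
```

```bash
python3 st.py; python3 -c "
from h import *
c=shot('wrist');u,v=map(int,proj(c,[482,184,78]));print(u,v)
save(c['color'][v-60:v+60,u-80:u+80],'w5.png',5)"
```

```text
[482.02 184.13 118.75] [ 3.1411e+00 -4.0000e-04  1.0620e+00] [ 3.26  0.36 -0.11] [-0.137 -0.744  0.151]
[482.02 184.14 118.79] [ 3.1411e+00 -4.0000e-04  1.0629e+00] [ 3.61 -1.12  1.22] [-0.18  -0.692  0.19 ]
[482.   184.14 118.76] [ 3.1412e+00 -4.0000e-04  1.0628e+00] [ 4.13 -0.7   1.06] [-0.174 -0.785  0.141]
pointer 145 0.635 winder~ 2.098
279 246
```

View pics/w5.png

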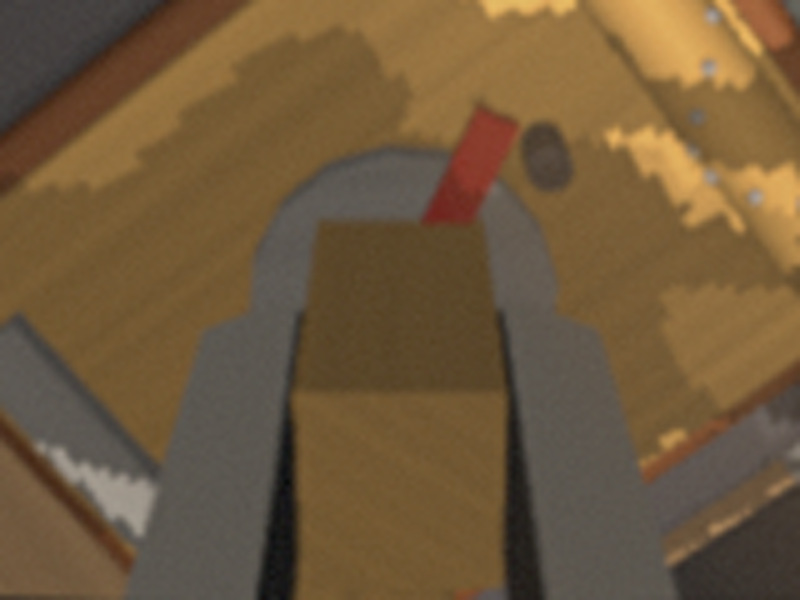

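The picture shows the pointer at (485,150), just short of the post at (548,157). The hub is down on the collar. I creep on, watching the moment.

>>> send_rows:
  plan:
    - {"travel": [0,0,0],"delta_rot": [0,0,2],"fingers": 1}
    - {"travel": [0,0,0],"delta_rot": [0,0,2],"fingers": 1}
    - {"travel": [0,0,0],"delta_rot": [0,0,0],"fingers": 1}

```text
clock: 19.32
eef_pos: [481.9, 184.1, 118.7]
eef_rot: [3.141, -0.0, 0.99]
wrist_force: [4.7, -1.7, 1.0]
finger_gap: 21.6
```

```bash
python3 st.py
```

```text
[481.92 184.13 118.74] [ 3.1413e+00 -2.0000e-04  9.9020e-01] [ 4.69 -1.71  0.97] [-0.193 -0.981  0.144]
[481.92 184.13 118.76] [ 3.1413e+00 -3.0000e-04  9.9080e-01] [ 5.17 -1.36  0.3 ] [-0.261 -1.004  0.219]
[481.93 184.15 118.74] [ 3.1413e+00 -3.0000e-04  9.9110e-01] [ 4.92 -0.36  1.11] [-0.281 -1.097  0.167]
pointer 138 0.566 winder~ 2.167
```

>>> send_rows:
  plan:
    - {"travel": [0,0,0],"delta_rot": [0,0,0.7],"fingers": 1}
    - {"travel": [0,0,0],"delta_rot": [0,0,0],"fingers": 1}

```text
clock: 19.73
eef_pos: [481.9, 184.1, 118.7]
eef_rot: [3.141, -0.0, 0.978]
wrist_force: [5.3, -0.6, 1.0]
finger_gap: 21.5
```

```bash
python3 st.py
```

```text
[481.9  184.13 118.72] [ 3.1413e+00 -2.0000e-04  9.7850e-01] [ 5.29 -0.58  0.99] [-0.269 -1.082  0.257]
[481.88 184.12 118.71] [ 3.1414e+00 -1.0000e-04  9.7860e-01] [4.72 0.09 0.72] [-0.28  -1.096  0.288]
[481.88 184.13 118.7 ] [ 3.1414e+00 -1.0000e-04  9.7860e-01] [ 5.18 -0.95  0.75] [-0.225 -1.125  0.291]
pointer 145 0.562 winder~ 2.171
```

>>> send_rows:
  plan:
    - {"travel": [0,0,0],"delta_rot": [0,0,0.6],"fingers": 1}
    - {"travel": [0,0,0],"delta_rot": [0,0,0],"fingers": 1}
    - {"travel": [0,0,0],"delta_rot": [0,0,0],"fingers": 1}

```text
clock: 20.25
eef_pos: [481.9, 184.1, 118.7]
eef_rot: [3.141, -0.0, 0.968]
wrist_force: [4.1, -0.1, 0.8]
finger_gap: 21.6
```

```bash
python3 st.py;python3 -c "
from h import *
c=shot('wrist');u,v=map(int,proj(c,[482,184,78]))
save(c['color'][v-60:v+20,u-50:u+60],'w6.png',5)"
```

```text
[481.88 184.13 118.72] [ 3.1414e+00 -2.0000e-04  9.6810e-01] [ 4.14 -0.05  0.76] [-0.294 -1.101  0.195]
[481.89 184.1  118.7 ] [ 3.1414e+00 -1.0000e-04  9.6810e-01] [ 4.88 -1.26  1.04] [-0.291 -1.125  0.223]
[481.89 184.11 118.72] [ 3.1414e+00 -2.0000e-04  9.6800e-01] [ 5.14 -0.99  1.6 ] [-0.235 -1.109  0.237]
pointer 149 0.563 winder~ 2.17
```

View pics/w6.png

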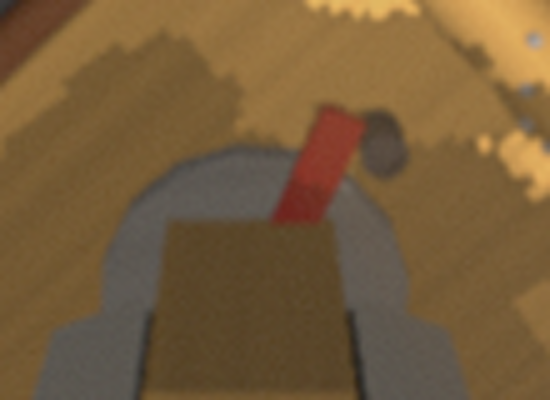

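The pointer is now touching the post at (365,140). The last tool turn no longer moved it and the moment is up. I back off within the socket's play, lift straight off and head to the holder for one look.

>>> send_rows:
  plan:
    - {"travel": [0,0,0],"delta_rot": [0,0,-2],"fingers": 1}
    - {"travel": [0,0,0],"delta_rot": [0,0,-1.5],"fingers": 1}
    - {"travel": [0,0,0],"delta_rot": [0,0,0],"fingers": 1}
    - {"travel": [0,0,-4],"delta_rot": [0,0,0],"fingers": 1}
    - {"travel": [0,0,-6],"delta_rot": [0,0,0],"fingers": 1}
    - {"travel": [0,0,-6],"delta_rot": [0,0,0],"fingers": 1}
    - {"travel": [0,0,-6],"delta_rot": [0,0,0],"fingers": 1}
    - {"travel": [0,0,-10],"delta_rot": [0,0,0],"fingers": 1}
    - {"travel": [0,0,-20],"delta_rot": [0,0,0],"fingers": 1}
    - {"travel": [0,0,0],"delta_rot": [0,0,0],"fingers": 1}

```text
clock: 21.7
eef_pos: [482.1, 184.3, 171.9]
eef_rot: [3.14, -0.001, 1.029]
wrist_force: [-0.4, 0.0, -2.7]
finger_gap: 21.8
```

```bash
python3 st.py; python3 -c "
from h import *
c=shot('side');W=cloud(c);h=cv2.cvtColor(c['color'],cv2.COLOR_RGB2HSV);r=np.hypot(W[...,0]-482,W[...,1]-184)
m=(r<32)&((h[...,0]<6)|(h[...,0]>174))&(h[...,1]>150)&(W[...,2]>70)&(W[...,2]<85);p=W[m];print(len(p),p.mean(0) if len(p) else 0)
"
```

```text
[482.07 184.35 171.85] [ 3.1405e+00 -1.5000e-03  1.0292e+00] [-0.41  0.04 -2.69] [-0.011 -0.068  0.021]
[481.68 184.19 170.79] [ 3.1415e+00 -3.0000e-04  1.0292e+00] [ 0.47  0.46 -3.13] [ 0.005 -0.036 -0.027]
[481.45 184.08 170.19] [-3.1410e+00  5.0000e-04  1.0292e+00] [ 0.39 -0.93 -3.34] [ 0.074 -0.054  0.002]
pointer 138 0.554 winder~ 2.179
16 [496.77381175 193.11292309  79.11614598]
```

The pointer stayed at the stop (winder about 2.18 by vision). Now to the holder.

>>> send_rows:
  plan:
    - {"travel": [-28,20,0],"delta_rot": [0,0,0],"fingers": 1}
    - {"travel": [-28,20,0],"delta_rot": [0,0,0],"fingers": 1}
    - {"travel": [-28,20,0],"delta_rot": [0,0,0],"fingers": 1}
    - {"travel": [-28,20,0],"delta_rot": [0,0,0],"fingers": 1}
    - {"travel": [-28,20,0],"delta_rot": [0,0,0],"fingers": 1}
    - {"travel": [-28,20,0],"delta_rot": [0,0,0],"fingers": 1}
    - {"travel": [-28,20,0],"delta_rot": [0,0,0],"fingers": 1}
    - {"travel": [-28,20,0],"delta_rot": [0,0,0],"fingers": 1}
    - {"travel": [-28,20,0],"delta_rot": [0,0,0],"fingers": 1}
    - {"travel": [-28,20,0],"delta_rot": [0,0,0],"fingers": 1}
    - {"travel": [-28,20,0],"delta_rot": [0,0,0],"fingers": 1}
    - {"travel": [-33,22,0],"delta_rot": [0,0,0],"fingers": 1}
    - {"travel": [0,0,0],"delta_rot": [0,0,0],"fingers": 1}
    - {"travel": [0,0,0],"delta_rot": [0,0,0],"fingers": 1}
    - {"travel": [0,0,0],"delta_rot": [0,0,0],"fingers": 1}

```text
clock: 23.78
eef_pos: [513.4, -231.9, 170.5]
eef_rot: [-3.141, -0.0, 1.03]
wrist_force: [-0.5, 0.6, -2.3]
finger_gap: 21.5
```

Run:
```python
from h import *
s=manip.read_state();T=T_tool(s);print(s['eef_pos'],s['eef_rot'])
c=shot('wrist');W=cloud(c)
for d in tip_of('holder_in','wrist')[:2]: print(d['confidence'],world(c,d['at']))
r=np.hypot(W[...,0]-555,W[...,1]+164)
m=(r<30)&(W[...,2]<10)&(W[...,2]>3);q=W[m][:,:2].astype(np.float32);print('floor',len(q),q.mean(0),cv2.minEnclosingCircle(q))
m=(r<50)&(W[...,2]<28)&(W[...,2]>21);q=W[m][:,:2].astype(np.float32);print('top',len(q),q.mean(0),cv2.minAreaRect(q))
L=(W-T[:3,3])@T[:3,:3];h=L[(abs(L[...,0])<25)&(abs(L[...,1])<10.5)&(abs(L[...,2]-15)<35)]
f=h[(h[:,2]>5)&(h[:,0]>0)];print('face x',np.median(f[:,0]),'bot',np.percentile(h[:,2],99),'top',np.median(h[h[:,2]<-5][:,2]))
u,v=map(int,proj(c,[555,-164,20]));save(c['color'][max(0,v-60):v+140,u-100:u+100],'w7.png',3)
```

```text
[ 513.41999088 -231.92251572  170.48705261] [-3.14116750e+00 -7.68100005e-05  1.03024659e+00]
0.64 [ 553.20859508 -161.76713897    4.10763173]
floor 1362 [ 554.7342  -162.46434] ((554.638427734375, -162.53768920898438), 20.851736068725586)
top 3117 [ 554.75903 -161.82053] ((554.7354125976562, -162.14279174804688), (64.15731811523438, 64.50947570800781), 61.64564895629883)
face x 12.03726221149768 bot 39.97402468795795 top -10.17938911843197
```

View pics/w7.png

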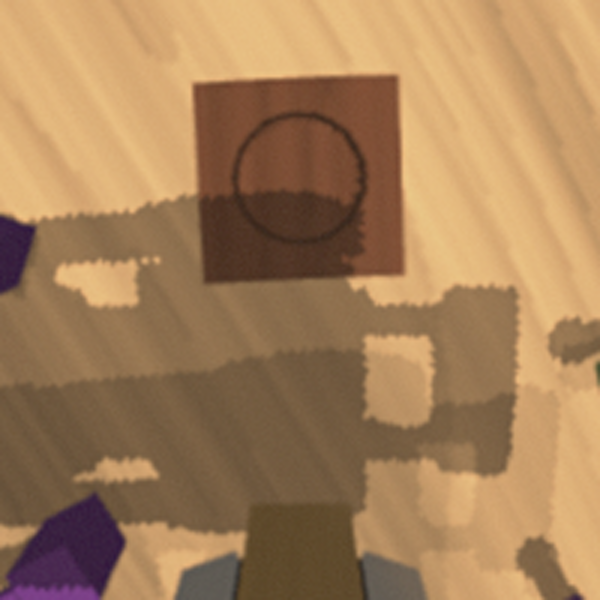

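The picture shows the empty pocket, circle centred at (300,178), and the hub upright in the jaws. The pocket is at (554.7,-162.3). I go over it and lower.

>>> send_rows:
  plan:
    - {"travel": [27,-0.4,0],"delta_rot": [0,0,0],"fingers": 1}
    - {"travel": [27,0,0],"delta_rot": [0,0,0],"fingers": 1}
    - {"travel": [27,0,0],"delta_rot": [0,0,0],"fingers": 1}
    - {"travel": [0,0,25],"delta_rot": [0,0,0],"fingers": 1}
    - {"travel": [0,0,30],"delta_rot": [0,0,0],"fingers": 1}
    - {"travel": [0,0,25],"delta_rot": [0,0,0],"fingers": 1}
    - {"travel": [0,0,15],"delta_rot": [0,0,0],"fingers": 1}
    - {"travel": [0,0,10],"delta_rot": [0,0,0],"fingers": 1}
    - {"travel": [0,0,8],"delta_rot": [0,0,0],"fingers": 1}
    - {"travel": [0,0,5],"delta_rot": [0,0,0],"fingers": 1}
    - {"travel": [0,0,3],"delta_rot": [0,0,0],"fingers": 1}
    - {"travel": [0,0,0],"delta_rot": [0,0,0],"fingers": 1}
    - {"travel": [0,0,0],"delta_rot": [0,0,0],"fingers": 1}
    - {"travel": [0,0,0],"delta_rot": [0,0,0],"fingers": 1}

```text
clock: 25.62
eef_pos: [554.9, -163.2, 49.9]
eef_rot: [3.141, -0.0, 1.029]
wrist_force: [-0.4, -0.6, -2.9]
finger_gap: 21.7
```

>>> send_rows:
  plan:
    - {"travel": [0,0,0.8],"delta_rot": [0,0,0],"fingers": 1}
    - {"travel": [0,0,0.8],"delta_rot": [0,0,0],"fingers": 1}
    - {"travel": [0,0,0.4],"delta_rot": [0,0,0],"fingers": 1}
    - {"travel": [0,0,0],"delta_rot": [0,0,0],"fingers": 1}
    - {"travel": [0,0,0],"delta_rot": [0,0,0],"fingers": 1}

```text
clock: 26.25
eef_pos: [554.8, -163.2, 47.8]
eef_rot: [-3.142, -0.0, 1.029]
wrist_force: [-1.7, 1.4, 2.5]
finger_gap: 21.7
```

On the pocket floor, with about 5 N of contact. I release, back off upward and look.

>>> send_rows:
  plan:
    - {"travel": [0,0,0],"delta_rot": [0,0,0],"fingers": 0.4}
    - {"travel": [0,0,0],"delta_rot": [0,0,0],"fingers": 0.2}
    - {"travel": [0,0,0],"delta_rot": [0,0,0],"fingers": 0}
    - {"travel": [0,0,0],"delta_rot": [0,0,0],"fingers": 0}
    - {"travel": [0,0,0],"delta_rot": [0,0,0],"fingers": 0}
    - {"travel": [0,0,-10],"delta_rot": [0,0,0],"fingers": 0}
    - {"travel": [0,0,-20],"delta_rot": [0,0,0],"fingers": 0}
    - {"travel": [0,0,-30],"delta_rot": [0,0,0],"fingers": 0}
    - {"travel": [0,0,-40],"delta_rot": [0,0,0],"fingers": 0}
    - {"travel": [0,0,-40],"delta_rot": [0,0,0],"fingers": 0}
    - {"travel": [-30,0,-20],"delta_rot": [0,0,0],"fingers": 0}
    - {"travel": [-30,0,0],"delta_rot": [0,0,0],"fingers": 0}
    - {"travel": [0,0,0],"delta_rot": [0,0,0],"fingers": 0}
    - {"travel": [0,0,0],"delta_rot": [0,0,0],"fingers": 0}

```text
clock: 28.0
eef_pos: [524.1, -214.2, 207.9]
eef_rot: [3.141, -0.0, 1.029]
wrist_force: [0.5, 0.6, 0.2]
finger_gap: 47.4
```

```bash
python3 - <<'E'
from h import *
s=manip.read_state();print(s['eef_pos'],s['wrist_force'],s['finger_gap'])
c=shot('wrist');W=cloud(c);h=cv2.cvtColor(c['color'],cv2.COLOR_RGB2HSV)
r=np.hypot(W[...,0]-554.7,W[...,1]+162.3)
m=(r<80)&(W[...,2]>50)&(W[...,2]<66)&(h[...,1]>110);q=W[m];print(len(q),cv2.minAreaRect(q[:,:2].astype(np.float32)),np.percentile(q[:,2],[2,50,98]))
A=np.c_[q[:,:2]-q[:,:2].mean(0),np.ones(len(q))];print('tilt',np.linalg.lstsq(A,q[:,2],rcond=None)[0])
save(c['color'],'w8.png')
E
python3 - <<'E'
from h import *
c=shot('scene');save(c['color'],'s2.png',1)
o=cv2.hconcat([cv2.imread('pics/w8.png')[:,80:480],cv2.resize(cv2.imread('pics/s2.png')[100:310,110:310],(400,420),interpolation=cv2.INTER_CUBIC)]);cv2.imwrite('pics/fin.png',o)
W=cloud(c);h=cv2.cvtColor(c['color'],cv2.COLOR_RGB2HSV);r=np.hypot(W[...,0]-482,W[...,1]-184)
for k in('tuning_fork','dolphin','birdcage','ebony_lid','small_box','screwdriver','felt_jar'):
    d=tip_of(k,'scene')
    if d: print(k,world(c,d[0]['at']).round())
E
```

```text
[ 524.09812048 -214.16385585  207.88652233] [0.54611017 0.57993088 0.2421069 ] 47.391150122433665
1181 ((541.6893310546875, -184.07041931152344), (73.06925964355469, 22.057819366455078), 58.73649597167969) [56.46812265 58.02266283 59.4753304 ]
tilt [1.23445738e-03 2.15319407e-04 5.79929122e+01]
tuning_fork [507.   3.  -0.]
dolphin [743.   6.  -1.]
birdcage [586. 440.   3.]
screwdriver [ 443. -401.   -0.]
felt_jar [758. 217.   3.]
```

View pics/fin.png

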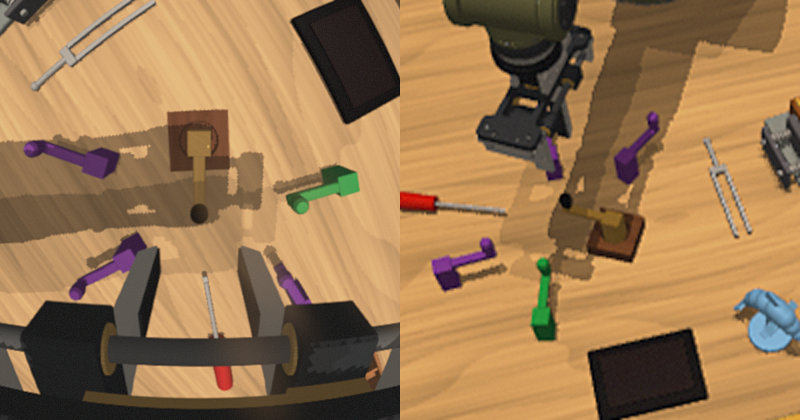

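The crank stands upright in its holder: hub at (200,140) on the left view, top at 58 mm, no measurable tilt. The jaws are clear of it. Handing in.

```bash
python3 -c "
from cell import manip
print(manip.sign_off())"
```

```text
the job is handed in; nothing more can be done
None
```

The job is handed in, and as far as my checks show every step was met. The robot reports no verdict.

- **Fitting:** I took the brass crank from its holder and fitted it over the square shaft at the angle measured in two wrist views. It dropped home without resistance, touching the collar at about 3 N.
- **Turning:** I turned the shaft clockwise until the red pointer met the stop post. The wrist picture showed contact, the moment rose from about 0.15 to 0.28 N m, and the last small turn no longer moved the pointer. After backing off and lifting, vision put the winder at about 2.18, above the required 2.08. That figure relies on a box angle I read from the image, so it is good to roughly 0.05 rad.
- **Returning:** The crank stands released in its pocket, hub top at 58 mm as at the start, with no measurable tilt. Wrist force was near zero afterwards and the gripper was clear.
- **Other objects:** In the final scene picture the tuning fork, dolphin, bird cage, screwdriver and jar were within measurement noise of where they started. The small box was not detected in that last check and the ebony lid was only seen in the pictures, not measured; neither was near the arm's path.

The run took about 28 s of the 72 s allowed.

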